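# Stow the bushing block and latch the tooling tray

### The arm

A 6-joint arm with a two-finger parallel gripper is mounted at the origin on the work surface. World frame = base frame: x ahead of the robot, y to its left, z up, the work surface at z = 0. Lengths are in mm, angles in rad, forces in N, time in s.
With the tool pointing down it reaches from about 350 to 975 mm from the base axis. Payload 7.1 kg.
Tool frame: the origin (TCP) lies at the very end of the fingers, on their centre line; the grasp point (between the pads) lies 19 mm behind it; x points along the fingers, y is the direction in which the jaws open and shut, and the axes are right-handed (so a half turn about x gives the same grasp; the last joint's range is limited). The gripper opens to 88 mm and grips with 3 to 60 N. Pads are 20 mm wide; open, the fingers measure 115 mm over their backs; the gripper's body (75 mm by 178 mm) begins 61 mm behind the grasp point.
Start: joints at [1.285, 0.423, 1.63, -0, 1.089, -0.019], TCP at [164.747, 602.879, 222.675] pointing down, gripper open.
Joint ranges: [-3, 3], [-0.9, 2.11], [0.09, 2.58], [-1.31, 4.45], [0.11, 2.69], [-2.54, 2.54]. Speed limits (rad/s): [2.39, 2.39, 3.01, 3.14, 3.14, 3.14].

### API

Orientations are given as a rotation vector (axis times angle).
In Python, from workcell import ctrl gives the robot as it stands. The module is installed in compiled form; this text tells all that it offers.
- The arm moves only by the tool carry_out, never from a script. Its argument "commands" is a list of rows, each a list of 6 numbers: the shift along the tool's x, y, z in m, then the turn, a rotation vector about the tool's x, y, z in degrees. In form: [[tx, ty, tz, rx, ry, rz], ...]. A call has 1 to 8 rows; each row shifts and turns the pose as measured when the row begins, along the tool's axes as they then stand; what a row does not reach is not made up. A row lasts 1/8 s, in which the tool goes at most 62.5 mm and 10.7 degrees, less where a joint would pass 70% of its speed; a pose out of reach is approached as far as the arm can. A call with a gripper value outside its range is refused whole. "grip" is the closure, from 0 (fully open) to 1 (shut), set as the call begins (left out, the last holds). The fingers move at their own pace and stop on an object; the grip force is fixed at half the most. Time passes only in rows, so rows that do not move let the fingers close. It gives the time, the measured TCP pose, the force and the opening at its end, in the units of the state.
- ctrl.get_obs(): the state, without advancing time (a new reading comes with each control period).
- ctrl.get_image(name): name is "scene" or "side" or "wrist"; returns a dict with "pixels" (420x560x3 uint8, blue, green, red), "intrinsics" (3x3 intrinsics, pixels), "dist_coeffs" ([k1, k2, p1, p2, k3] as OpenCV has them; the pictures are not rectified), "rvec" (rotation vector, rad) and "tvec" (3), from world to camera coordinates, as OpenCV has them. Camera axes: x right, y down, z forward; pixel columns grow to the right and rows downward; lengths in mm; the calibration is good to about 2 mm. A picture is of the moment at which its call begins. There is no depth.
- ctrl.close_job(): hands the job in, once; it reports no verdict.
The state is a dict: "t": time; "qpos": joint angles; "qvel": joint speeds; "joint_torque": joint torques, N m; "ee_pos": TCP position; "orientation": TCP orientation; "ft_force": force on the tool from outside, world axes, zero at the start; "moment": the same for the moment, N m; "width": finger opening in mm.
Only numpy, scipy, OpenCV 4.12 (cv2) and the standard library are available. Lean on these libraries where they do the work, as an engineer would, in place of code of your own. Each camera call takes 0.05 s, during which the arm holds its last target. There are 200 camera calls.

### The job

Put the brass bushing block away in the press's tooling tray, setting it down on the tray floor with the underside down rather than dropping it, while the tray is out. Then press the tray into its dock until it clicks home, let go, and make sure it stays latched flush with the dock (it is a push-push latch: a second press lets it out again). Leave the other things on the bench where they are.

Things in the scene. Friction and masses are not known exactly. Their poses are not given: they have to be found in the camera images.
- block: Brass bushing block, loose on the bench: a rectangular block 70 (its x) x 44 (its y) x 34 mm high (its z) with a 22 mm bore upright through its middle, about 0.6 kg (varies). Origin: centre of the underside. Starts flat on the bench, underside down, at any yaw.
- dock: Tooling dock of cast iron, fixed to the bench: 220 long (its x) x 176 wide (its y) mm, side cheeks 42 mm high and 12 mm thick, rear wall 60 mm high. Origin: centre of its underside, on the bench. Its x axis points the way the tray is pressed in: away from the robot, turned by up to 0.25 rad. Its open mouth (front ends of the cheeks) is 110 mm from the origin on -x.
- tray (a joint): Wooden tray: travel along the dock's x, m. 0 = sprung fully out, front face 60 mm proud of the dock's mouth (at start); 0.059 = latched, flush with the mouth (within 1 mm); 0.069 = end stop. A spring pushes it out with 4 N at 0, 9 N at the stop. Pressed to the stop (past 0.0675) and let back, it rests held at 0.059; pressed to the stop and let back once more, it springs out to 0. If less far, it returns.
- tray_floor (a point): Centre of the tray's inner floor, on its upper surface, 28 mm above the bench; axes as the dock's; moves with the tray. Inside, the open-topped tray is 156 mm along x (75 mm before to 81 mm behind this point) and 130 mm along y; side and rear walls are 6 mm thick and rise 29 mm above the floor, the front panel 57 mm.
- tray_face (a point): Middle of the tray's front face, the flat upright panel to press on, 65 mm above the bench; moves with the tray; axes as the dock's (the face looks to -x). The panel is 142 mm wide, 10 mm thick and reaches from 10 to 85 mm above the bench, 43 mm higher than the cheeks beside it.
- balcony: Bystander: carved maple chalet balcony 120 x 46 x 55 mm with railing, light, loose. Origin: centre of its underside.
- disk: Bystander: lacquered dark pendulum disk 86 mm across and 12 mm thick, lying flat, with a short rod stub reaching 85 mm from its centre along its x. Origin: underside of the disk's centre.
- arbor: Bystander: stepped steel arbor standing upright, foot 56 mm across, 124 mm tall. Origin: centre of its underside.
- hammer: Bystander: setting hammer 200 mm long with bronze head and wooden handle, lying along its x. Origin: its middle, on the bench.
- wheel: Bystander: flat wooden wheel 90 mm across, 12 mm thick with 28 mm hole. Origin: centre of its underside.
- oiler: Bystander: amber glass oil bottle 52 mm across, 120 mm tall. Origin: centre of its underside.
There are look-alikes about, which are no part of the job. Of the things that look like the block, take the one that is farthest to the robot's right at the start.

How it is judged (in metres and radians):
On the way, in this order (a step that is already met when the one before it is completed fails the run):
1. the gripper, still touching the block, has it inside the open tray within 12 mm of the floor (set down, not dropped), the tray being out (x of block in the frame of tray_floor between -0.075 and 0.081 m and y of block in the frame of tray_floor between -0.065 and 0.065 m and z of block in the frame of tray_floor between -0.01 and 0.012 m and contact force between the fingers and block above 0.2 N and value of joint tray below 0.03 m), for 0.1 s.
2. the tray is pressed in past flush, to its stop (x of block in the frame of tray_floor between -0.075 and 0.081 m and y of block in the frame of tray_floor between -0.065 and 0.065 m and z of block in the frame of tray_floor between -0.01 and 0.012 m and value of joint tray above 0.064 m).
At the end, for the whole second after the job is handed in: The tray, let go, stays latched flush with the dock's mouth (tray travel 0.059 m within 4 mm), and the block rests inside it, underside down within 0.2 rad and no more than 8 mm off the tray floor, at rest (x of block in the frame of tray_floor between -0.075 and 0.081 m and y of block in the frame of tray_floor between -0.065 and 0.065 m and z of block in the frame of tray_floor between -0.01 and 0.008 m and angle between block's own z axis and vertical below 0.2 rad and value of joint tray between 0.055 and 0.063 m and linear speed of block below 0.02 m/s); the robot touches nothing.
It fails at once if a bystander is moved by more than 30 mm (distance of any of balcony, disk, arbor, hammer, wheel, oiler from where it was at the start of the episode above 0.03 m).
It also fails if it takes over 53 s, if anything falls off the work surface, if the arm or the gripper's body presses on something with over 40 N, if the wrist force passes 120 N, or if a joint passes its speed limit or range.

## Working session

There is one attempt and no reset: what is moved stays moved. The work goes in short steps, Python scripts to look and compute and a tool call to move; the robot and the scene stay as the last step left them, time stands still between calls to the robot, and variables do not carry over. Pictures are saved under pics/ and viewed, about 8 in all and at most 12, crops included, and the job is handed in when it is done.

Besides the shell and the picture viewer there is one more tool, called after ">>>" by a JSON object that holds its "api" and its "payload", one argument or row to a line. carry_out: Moves the arm, as the interface text tells. Its arguments: {"type":"object","properties":{"commands":{"type":"array"},"grip":{"type":"number"}},"required":["commands"]}

```bash
mkdir -p pics; cat > h.py <<'E'
import numpy as np, cv2
from workcell import ctrl
from scipy.spatial.transform import Rotation as R
def snap(name,fn):
    d=ctrl.get_image(name); cv2.imwrite('pics/'+fn,d['pixels'])
    np.savez('pics/'+fn+'.npz',**{k:np.array(v,float) for k,v in d.items() if k!='pixels'}); return d
def back(fn,uv,z):
    d=np.load('pics/'+fn+'.npz'); K=d['intrinsics']
    p=cv2.undistortPoints(np.array(uv,float).reshape(-1,1,2),K,d['dist_coeffs']).reshape(-1,2)
    M=cv2.Rodrigues(d['rvec'])[0]; t=d['tvec'].reshape(3); c=-M.T@t
    r=np.c_[p,np.ones(len(p))]@M; z=np.broadcast_to(z,len(p))
    return c+r*((z-c[2])/r[:,2])[:,None]
def proj(fn,P):
    d=np.load('pics/'+fn+'.npz'); return cv2.projectPoints(np.array(P,float).reshape(-1,3),d['rvec'],d['tvec'],d['intrinsics'],d['dist_coeffs'])[0].reshape(-1,2)
E
python3 - <<'E'
from h import *
for n in ("scene","side"):
    snap(n,n+'0.png'); d=np.load(f'pics/{n}0.png.npz'); M=cv2.Rodrigues(d['rvec'])[0]; print(n,-M.T@d['tvec'].reshape(3),M[2])
o=ctrl.get_obs(); print(o); print(R.from_rotvec(o['orientation']).as_matrix().round(3))
E
```

```text
scene [1037.13177597 -126.04263125  821.665819  ] [-0.50931604  0.16264914 -0.84506948]
side [435.36417454 875.25595677 593.96874626] [ 0.13953246 -0.83970767 -0.52480636]
{'t': 0.1, 'qpos': array([ 1.28499222e+00,  4.23768155e-01,  1.63059409e+00,  1.68297049e-05,
        1.08863712e+00, -1.90086976e-02]), 'qvel': array([-5.63279437e-05, -7.79061921e-05, -2.32803560e-03, -9.89129184e-04,
        1.93093895e-03, -2.39147980e-04]), 'joint_torque': array([ 2.21916603e-04, -5.45611739e+01, -2.74322033e+01,  6.44576107e-02,
        1.87659130e-02, -6.42534405e-05]), 'ee_pos': array([164.60913239, 602.40842677, 221.98476938]), 'orientation': array([ 0.20834808,  1.56085904, -0.21053395]), 'ft_force': array([-0.23740273,  0.04247872, -0.66948692]), 'moment': array([-0.01846511,  0.02934852, -0.01172767]), 'width': 88.02994797839933}
[[-0.     0.264  0.965]
 [-0.001  0.965 -0.264]
 [-1.    -0.001 -0.   ]]
```

View pics/scene0.png

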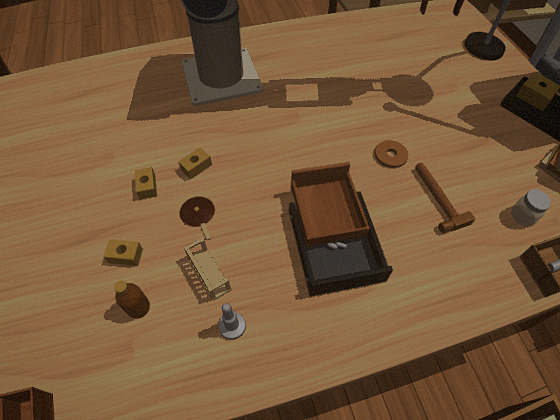

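View pics/side0.png

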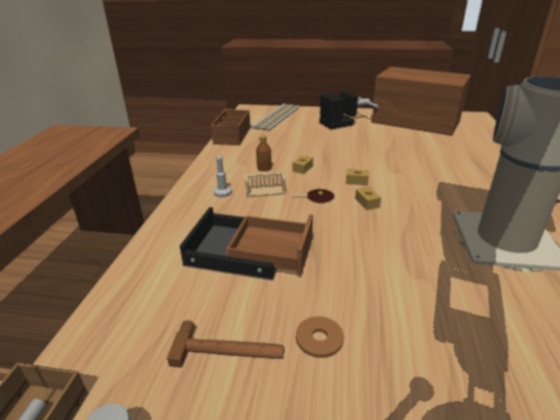

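Scene view: three brass blocks at about (145,182), (195,162) and (122,252). The tray and dock are at about (335,230), with the tray front panel near (320,172). I'll localise these and enlarge a crop.

```bash
python3 - <<'E'
from h import *
f='scene0.png'
print(back(f,[[145,177],[195,156],[122,246]],34).round())
print('disk,balc,arbor,oiler',back(f,[[197,210],[207,270],[232,330],[133,308]],0).round())
print('panel top',back(f,[[291,171],[348,164]],85).round(),'cheek/rear',back(f,[[312,290],[388,272]],60).round())
im=cv2.imread('pics/'+f)
a=cv2.resize(im[150:270,95:215],(600,600),interpolation=3)[:, :]
b=cv2.resize(im[155:295,280:400],(514,600),interpolation=3)
cv2.imwrite('pics/a.png',cv2.resize(im[140:280,90:220],None,fx=4.2,fy=4.2,interpolation=3))
cv2.imwrite('pics/b.png',cv2.resize(im[155:295,280:400],None,fx=4.2,fy=4.2,interpolation=3))
E
```

```text
[[ 365. -265.   34.]
 [ 333. -133.   34.]
 [ 545. -337.   34.]]
disk,balc,arbor,oiler [[ 475. -159.    0.]
 [ 638. -167.    0.]
 [ 785. -144.    0.]
 [ 681. -338.    0.]]
panel top [[488.  74.  85.]
 [505. 211.  85.]] cheek/rear [[770.  30.  60.]
 [779. 195.  60.]]
```

View pics/a.png

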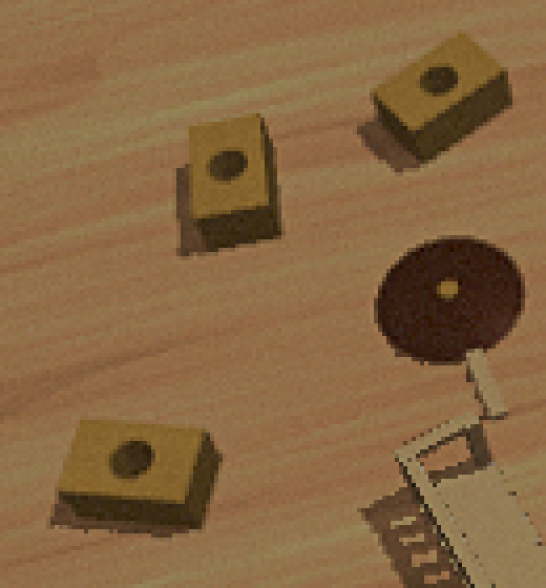

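View pics/b.png

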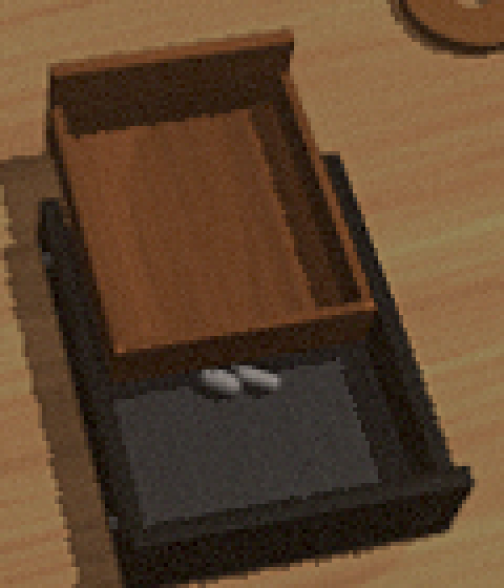

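```bash
python3 - <<'E'
from h import *
from scipy.optimize import least_squares
f='scene0.png'
def fit(obj,uv,x0):
    obj=np.array(obj,float);uv=np.array(uv)
    def w(p): 
        c,s=np.cos(p[2]),np.sin(p[2]); return obj@np.array([[c,-s,0],[s,c,0],[0,0,1]]).T+[p[0],p[1],0]
    r=least_squares(lambda p:(proj(f,w(p))-uv).ravel(),x0,x_scale=[10,10,.1]); return r.x.round(4),r.fun.reshape(-1,2).round(1).tolist()
k=4.2
# image left = -y, image down = +x
A=np.array([[80,420],[210,432],[198,503],[58,493]])/k+[90,140]
P=back(f,A,34); print(P.round(1),np.linalg.norm(P-np.roll(P,-1,0),axis=1).round(1))
print(fit([[-22,-35,34],[-22,35,34],[22,35,34],[22,-35,34]],A,[545,-337,0]), back(f,np.array([[131,459]])/k+[90,140],34))
B=np.array([[50,68],[291,31],[113,355],[373,304],[340,155],[472,475]])/k+[280,155]
print(fit([[-170,-71,85],[-170,71,85],[2,-71,57],[2,71,57],[-110,88,42],[110,88,60]],B,[660,120,.1]))
E
```

```text
[[ 520.8 -364.9   34. ]
 [ 547.9 -296.9   34. ]
 [ 588.3 -307.8   34. ]
 [ 561.9 -379.6   34. ]] [73.2 41.8 76.5 43.7]
(array([ 5.547914e+02, -3.372161e+02, -3.362000e-01]), [[0.9, 0.4], [-0.1, -0.9], [-1.7, -0.1], [1.0, 0.6]]) [[ 552.41979474 -339.83442198   34.        ]]
(array([ 6.602309e+02,  1.296919e+02, -9.450000e-02]), [[-1.0, -1.3], [-0.2, -1.2], [0.3, -0.3], [0.6, 1.0], [-0.6, -1.2], [0.8, 2.1]])
```

Target is the block at (554,-338), jaw axis along its 70 mm side because the oiler is close on the other axis. The dock fits at (660,130) with yaw -0.095.

>>> {"api": "carry_out", "payload": {
  "commands": [
    [0, -0.043, 0.043, 0.5, 0, 0],
    [0, -0.043, 0.043, 0.5, 0, 0],
    [0, -0.043, 0.043, 0.5, 0, 0],
    [0, -0.043, 0.043, 0.5, 0, 0],
    [0, -0.043, 0.043, 0.5, 0, 0],
    [0, -0.043, 0.043, 0.5, 0, 0],
    [0, -0.043, 0.043, 0.5, 0, 0],
    [0, -0.043, 0.043, 0.5, 0, 0]
  ],
  "grip": 0
}}

```text
t: 1.1
ee_pos: [396.8, 164.0, 220.7]
orientation: [0.258, 1.555, -0.26]
ft_force: [1.7, 0.1, 0.4]
width: 88.0
```

```bash
cat >> h.py <<'E'
def to(P,jaw):
    o=ctrl.get_obs(); M=R.from_rotvec(o['orientation']); j=np.radians(jaw)
    T=R.from_matrix(np.c_[[0,0,-1],[np.cos(j),np.sin(j),0],[np.sin(j),-np.cos(j),0]])
    print('t',o['t'],'ee',o['ee_pos'].round(1),'w',round(o['width'],1),'F',o['ft_force'].round(1),'q6',o['qpos'][5].round(2),'| shift mm',M.inv().apply(np.array(P)-o['ee_pos']).round(1),'turn',np.degrees((M.inv()*T).as_rotvec()).round(2))
E
python3 -c "
from h import *
to([554,-338,170],70.7)"
```

```text
t 1.1 ee [396.8 164.  220.7] w 88.0 F [1.7 0.1 0.4] q6 -0.87 | shift mm [  51.5 -423.7  311.5] turn [0.36 0.05 0.07]
```

>>> {"api": "carry_out", "payload": {
  "commands": [
    [0.006, -0.05, 0.036, 0.05, 0, 0],
    [0.006, -0.05, 0.036, 0.05, 0, 0],
    [0.006, -0.05, 0.036, 0.05, 0, 0],
    [0.006, -0.05, 0.036, 0.05, 0, 0],
    [0.006, -0.05, 0.036, 0.05, 0, 0],
    [0.006, -0.05, 0.036, 0.05, 0, 0],
    [0.006, -0.05, 0.036, 0.05, 0, 0],
    [0, 0, 0, 0, 0, 0]
  ]
}}

```text
t: 2.1
ee_pos: [520.5, -257.6, 178.5]
orientation: [0.269, 1.551, -0.269]
ft_force: [0.4, 0.6, -0.7]
width: 87.8
```

```bash
python3 -c "
from h import *
to([554,-338,170],70.7)"
```

```text
t 2.1 ee [ 520.5 -257.6  178.5] w 87.8 F [ 0.4  0.6 -0.7] q6 -1.71 | shift mm [  8.6 -64.5  58.5] turn [-0.32  0.18 -0.03]
```

>>> {"api": "carry_out", "payload": {
  "commands": [
    [0.003, -0.032, 0.029, -0.2, 0.2, 0],
    [0.003, -0.032, 0.029, -0.1, 0, 0],
    [0, 0, 0, 0, 0, 0]
  ]
}}

```text
t: 2.48
ee_pos: [553.1, -336.9, 170.9]
orientation: [0.267, 1.559, -0.262]
ft_force: [-0.4, 0.7, 0.0]
width: 88.1
```

```bash
python3 -c "
from h import *
to([554,-338,170],70.7)
snap('wrist','w1.png')
print(proj('w1.png',[[554,-338,34]]))"
```

```text
t 2.475 ee [ 553.1 -336.9  170.9] w 88.1 F [-0.4  0.7  0. ] q6 -1.8 | shift mm [ 0.9 -0.7  1.2] turn [ 0.   -0.26 -0.12]
[[274.85687086 205.25651153]]
```

View pics/w1.png

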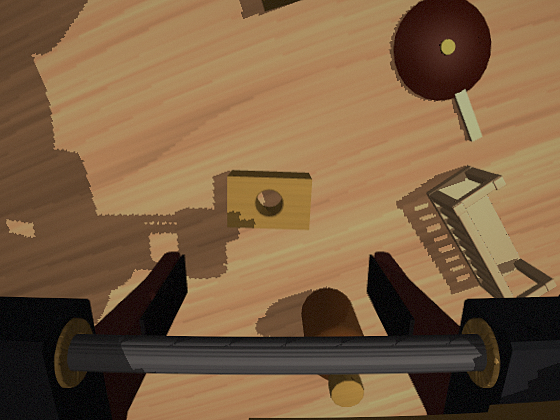

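The wrist view shows the block top with corners at about (228,177), (311,180), (309,230) and (227,227). The oiler stands behind the fingers at about (335,340).

```bash
python3 -c "
from h import *
P=back('w1.png',[[228,177],[311,180],[309,230],[227,227],[269,202]],34);print(P.round(1),np.linalg.norm(P[:4]-np.roll(P[:4],-1,0),axis=1).round(1))
c=P[:4].mean(0);print(c); d=P[1]-P[0]+P[2]-P[3]; a=np.degrees(np.arctan2(d[1],d[0]));print(a)
print('oiler cap',back('w1.png',[[347,392]],120), 'base',back('w1.png',[[330,300]],60))
to([c[0],c[1],60],a)"
```

```text
[[ 518.5 -366.4   34. ]
 [ 543.6 -302.7   34. ]
 [ 584.4 -317.7   34. ]
 [ 558.5 -383.    34. ]
 [ 549.7 -341.7   34. ]] [68.5 43.4 70.2 43.3]
[ 551.24087468 -342.44219624   34.        ]
68.41108152475995
oiler cap [[ 680.47196549 -327.75290971  120.        ]] base [[ 639.70136861 -319.5656178    60.        ]]
t 2.525 ee [ 552.3 -335.4  170.7] w 87.4 F [-0.7  1.9 -0.3] q6 -1.8 | shift mm [110.7  -7.3   2. ] turn [ 2.33 -0.34 -0.15]
```

>>> {"api": "carry_out", "payload": {
  "commands": [
    [0.028, -0.004, 0.001, 1.2, -0.2, 0],
    [0.028, -0.003, 0.001, 1.1, -0.1, 0],
    [0.028, 0, 0, 0, 0, 0],
    [0.026, 0, 0, 0, 0, 0],
    [0, 0, 0, 0, 0, 0]
  ]
}}

```text
t: 3.15
ee_pos: [548.9, -332.7, 59.1]
orientation: [0.297, 1.555, -0.288]
ft_force: [-0.8, 0.0, 0.1]
width: 88.1
```

```bash
python3 -c "
from h import *
to([551.2,-342.2,8],68.4)"
```

```text
t 3.15 ee [ 548.9 -332.7   59.1] w 88.1 F [-0.8  0.   0.1] q6 -1.77 | shift mm [51.  -8.3  5.9] turn [ 0.25 -0.31 -0.28]
```

>>> {"api": "carry_out", "payload": {
  "commands": [
    [0, -0.006, 0.004, 0.2, -0.3, -0.3],
    [0, -0.003, 0.002, 0, 0, 0],
    [0, 0, 0, 0, 0, 0]
  ]
}}

```text
t: 3.52
ee_pos: [552.8, -343.3, 62.5]
orientation: [0.292, 1.547, -0.296]
ft_force: [0.6, -0.1, -0.7]
width: 87.8
```

```bash
python3 -c "
from h import *
to([551.2,-342.2,8],68.4)"
```

```text
t 3.525 ee [ 552.8 -343.3   62.5] w 87.8 F [ 0.6 -0.1 -0.7] q6 -1.77 | shift mm [54.5  0.5 -2.1] turn [0.12 0.22 0.08]
```

>>> {"api": "carry_out", "payload": {
  "commands": [
    [0.02, 0, -0.001, 0, 0, 0],
    [0.018, 0, 0, 0, 0, 0],
    [0, 0, 0, 0, 0, 0]
  ]
}}

```text
t: 3.9
ee_pos: [551.7, -343.1, 22.1]
orientation: [0.293, 1.547, -0.296]
ft_force: [-0.1, -0.1, -0.5]
width: 88.0
```

```bash
python3 -c "
from h import *
to([551.2,-342.2,8],68.4)"
```

```text
t 3.9 ee [ 551.7 -343.1   22.1] w 88.0 F [-0.1 -0.1 -0.5] q6 -1.77 | shift mm [14.1  0.7 -0.9] turn [0.09 0.24 0.08]
```

>>> {"api": "carry_out", "payload": {
  "commands": [
    [0.013, 0, 0, 0, 0, 0],
    [0, 0, 0, 0, 0, 0]
  ]
}}

```text
t: 4.15
ee_pos: [551.4, -342.9, 7.4]
orientation: [0.293, 1.548, -0.296]
ft_force: [-0.8, -0.7, 0.5]
width: 87.5
```

>>> {"api": "carry_out", "payload": {
  "commands": [
    [0, 0, 0, 0, 0, 0],
    [0, 0, 0, 0, 0, 0],
    [0, 0, 0, 0, 0, 0],
    [0, 0, 0, 0, 0, 0]
  ],
  "grip": 1
}}

```text
t: 4.65
ee_pos: [551.8, -343.2, 7.8]
orientation: [0.293, 1.547, -0.296]
ft_force: [1.5, 0.1, -4.0]
width: 69.8
```

>>> {"api": "carry_out", "payload": {
  "commands": [
    [-0.03, 0, 0, 0, 0, 0],
    [-0.045, 0, 0, 0, 0, 0],
    [-0.045, 0, 0, 0, 0, 0],
    [-0.04, 0, 0, 0, 0, 0]
  ]
}}

```text
t: 5.15
ee_pos: [546.5, -339.6, 164.8]
orientation: [0.298, 1.562, -0.292]
ft_force: [0.2, -0.8, -5.5]
width: 69.8
```

```bash
python3 -c "
from h import *
to([575.6,137.7,160],84.6)"
```

```text
t 5.15 ee [ 546.5 -339.6  164.8] w 69.8 F [ 0.2 -0.8 -5.5] q6 -1.77 | shift mm [   7.5  454.7 -147.9] turn [-16.11  -0.65  -0.21]
```

>>> {"api": "carry_out", "payload": {
  "commands": [
    [0.001, 0.048, -0.0155, -2, -0.2, 0],
    [0.001, 0.048, -0.014, -2, -0.1, 0],
    [0.001, 0.0485, -0.012, -2, -0.1, 0],
    [0, 0.049, -0.0105, -2, 0, 0],
    [0, 0.049, -0.0085, -2, 0, 0],
    [0, 0.0495, -0.007, -2, 0, 0],
    [0, 0.05, -0.005, -2, 0, 0],
    [0, 0.03, -0.002, -2, 0, 0]
  ]
}}

```text
t: 6.15
ee_pos: [566.5, 48.9, 163.0]
orientation: [0.073, 1.575, -0.072]
ft_force: [-0.1, 0.4, -5.6]
width: 69.6
```

```bash
python3 -c "
from h import *
to([575.6,137.7,130],84.6)"
```

```text
t 6.15 ee [566.5  48.9 163. ] w 69.6 F [-0.1  0.4 -5.6] q6 -1.42 | shift mm [33.1 89.2  1. ] turn [ 0.12 -0.29 -0.05]
```

>>> {"api": "carry_out", "payload": {
  "commands": [
    [0.008, 0.045, 0.0005, 0, -0.2, 0],
    [0.01, 0.035, 0.0005, 0, 0, 0],
    [0.01, 0.012, 0, 0, 0, 0],
    [0, 0, 0, 0, 0, 0]
  ]
}}

```text
t: 6.65
ee_pos: [572.9, 144.8, 132.3]
orientation: [0.069, 1.576, -0.07]
ft_force: [-0.7, -0.4, -5.9]
width: 70.2
```

```bash
python3 -c "
from h import *
to([575.6,137.7,130],84.6)
snap('scene','s2.png'); d=cv2.imread('pics/s2.png'); cv2.imwrite('pics/s2c.png',cv2.resize(d[90:300,240:440],None,fx=2.8,fy=2.8,interpolation=3))
c,s=np.cos(-.0945),np.sin(-.0945)
w=lambda x,y,z:[660.2+c*x-s*y,129.7+s*x+c*y,z]
print(((proj('s2.png',[w(-85,0,28),w(-4,-65,57),w(-4,65,57),w(-170,-71,85),w(-170,71,85)])-[240,90])*2.8).round(),((proj('s2.png',[[575.6,137.7,122]])-[240,90])*2.8))"
```

```text
t 6.65 ee [572.9 144.8 132.3] w 70.2 F [-0.7 -0.4 -5.9] q6 -1.26 | shift mm [ 2.3 -6.8  3.3] turn [ 0.36 -0.35  0.06]
[[244. 331.]
 [194. 410.]
 [353. 382.]
 [142. 224.]
 [306. 199.]] [[256.86243159 264.95726598]]
```

View pics/s2c.png

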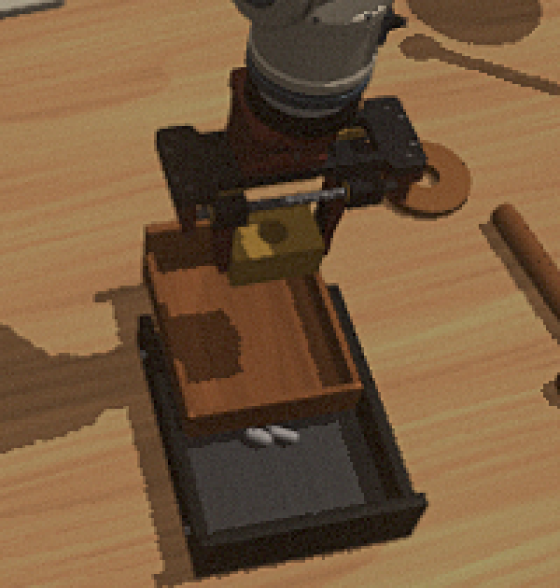

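The crop shows the block held above the tray at about (275,240), and the projected tray corners match the image. Next I correct and lower it.

>>> {"api": "carry_out", "payload": {
  "commands": [
    [0.02, -0.005, 0.002, 0.2, -0.2, 0],
    [0.025, -0.002, 0.001, 0, -0.1, 0],
    [0.025, 0, 0, 0, 0, 0],
    [0, 0, 0, 0, 0, 0]
  ]
}}

```text
t: 7.2
ee_pos: [576.6, 131.4, 63.2]
orientation: [0.075, 1.568, -0.078]
ft_force: [-1.1, -0.5, -5.0]
width: 70.0
```

```bash
python3 -c "
from h import *
to([575.6,137.7,36],84.6)"
```

```text
t 7.2 ee [576.6 131.4  63.2] w 70.0 F [-1.1 -0.5 -5. ] q6 -1.27 | shift mm [27.1  6.2 -1.7] turn [-0.18  0.11  0.08]
```

>>> {"api": "carry_out", "payload": {
  "commands": [
    [0.01, 0.005, -0.001, -0.1, 0, 0],
    [0.008, 0, 0, 0, 0, 0],
    [0.005, 0, 0, 0, 0, 0],
    [0, 0, 0, 0, 0, 0]
  ]
}}

```text
t: 7.7
ee_pos: [578.3, 136.0, 41.6]
orientation: [0.075, 1.563, -0.076]
ft_force: [-0.5, -0.1, -5.9]
width: 69.9
```

```bash
python3 -c "
from h import *
to([575.6,137.7,36],84.6)"
```

```text
t 7.7 ee [578.3 136.   41.6] w 69.9 F [-0.5 -0.1 -5.9] q6 -1.26 | shift mm [ 5.6  1.4 -2.8] turn [-0.14  0.35  0.01]
```

>>> {"api": "carry_out", "payload": {
  "commands": [
    [0.003, 0, 0, 0, 0.3, 0],
    [0.002, 0, 0, 0, 0, 0],
    [0.001, 0, 0, 0, 0, 0],
    [0, 0, 0, 0, 0, 0]
  ]
}}

```text
t: 8.2
ee_pos: [578.8, 136.3, 35.9]
orientation: [0.076, 1.568, -0.076]
ft_force: [0.4, -0.8, -6.8]
width: 69.7
```

>>> {"api": "carry_out", "payload": {
  "commands": [
    [0.001, 0, 0, 0, 0, 0],
    [0.001, 0, 0, 0, 0, 0],
    [0, 0, 0, 0, 0, 0]
  ]
}}

```text
t: 8.57
ee_pos: [579.1, 136.3, 36.0]
orientation: [0.076, 1.567, -0.076]
ft_force: [0.6, -0.0, -7.1]
width: 69.9
```

>>> {"api": "carry_out", "payload": {
  "commands": [
    [0.002, 0, 0, 0, 0, 0],
    [0.002, 0, 0, 0, 0, 0],
    [0, 0, 0, 0, 0, 0]
  ]
}}

```text
t: 8.95
ee_pos: [581.5, 136.2, 36.1]
orientation: [0.075, 1.563, -0.075]
ft_force: [-0.6, 0.5, -6.6]
width: 69.9
```

```bash
python3 -c "
from h import *
to([575.6,137.7,36],84.6)
for i in range(4):
    d=ctrl.get_image('side'); o=ctrl.get_obs(); print(o['ee_pos'].round(1),o['ft_force'].round(1),o['moment'].round(2))
snap('side','d3.png'); d=cv2.imread('pics/d3.png'); cv2.imwrite('pics/d3c.png',cv2.resize(d[130:290,170:330],None,fx=3.7,fy=3.7,interpolation=3))"
```

```text
t 8.95 ee [581.5 136.2  36.1] w 69.9 F [-0.6  0.5 -6.6] q6 -1.26 | shift mm [ 0.   0.9 -6. ] turn [-0.09  0.39 -0.03]
[581.5 136.2  36. ] [ 0.2  0.4 -6.7] [-0.02  0.06  0.01]
[581.5 136.2  35.8] [-0.1 -0.5 -0.2] [-0.24  0.22  0.04]
[581.5 136.2  35.8] [-0.1 -1.  -0.5] [-0.21  0.11  0.03]
[581.5 136.2  35.8] [ 0.   0.2 -0.7] [-0.23  0.08 -0.02]
```

View pics/d3c.png

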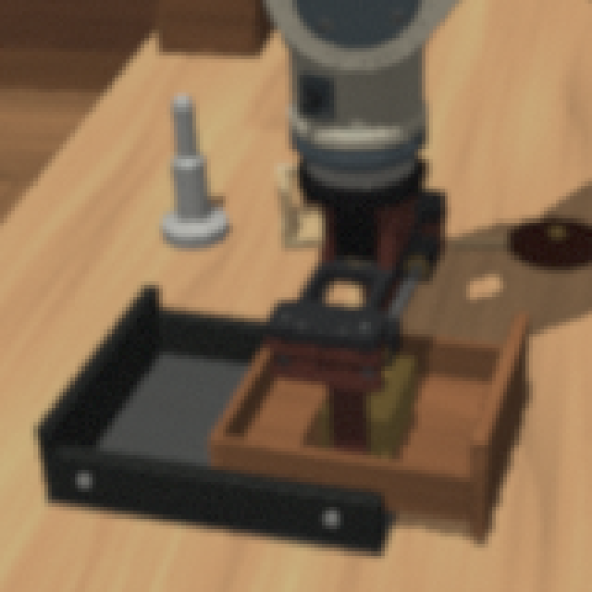

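The view shows the block on the tray floor between the fingers at about (370,420). The vertical force has fallen to about 0, so the tray carries it. Release.

>>> {"api": "carry_out", "payload": {
  "commands": [
    [0, 0, 0, 0, 0, 0],
    [0, 0, 0, 0, 0, 0],
    [0, 0, 0, 0, 0, 0]
  ],
  "grip": 0.1
}}

```text
t: 9.57
ee_pos: [582.2, 136.5, 36.0]
orientation: [0.076, 1.562, -0.075]
ft_force: [0.6, -0.1, 0.2]
width: 78.9
```

>>> {"api": "carry_out", "payload": {
  "commands": [
    [-0.015, 0, 0, 0, 0, 0],
    [-0.03, 0, 0, 0, 0, 0],
    [-0.045, 0, 0, 0, 0, 0],
    [-0.05, 0, 0, 0, 0, 0],
    [0, 0, 0, 0, 0, 0]
  ]
}}

```text
t: 10.2
ee_pos: [581.6, 136.7, 183.9]
orientation: [0.076, 1.56, -0.074]
ft_force: [0.5, -0.6, -0.4]
width: 79.1
```

>>> {"api": "carry_out", "payload": {
  "commands": [
    [0, 0, -0.04, 0, 0, 0],
    [0, 0, -0.05, 0, 0, 0],
    [0, 0, -0.05, 0, 0, 0],
    [0, 0, -0.01, 0, 0, 0],
    [0, 0, 0, 0, 0, 0]
  ],
  "grip": 1
}}

```text
t: 10.82
ee_pos: [428.0, 150.8, 182.7]
orientation: [0.077, 1.558, -0.074]
ft_force: [0.4, 0.5, 0.1]
width: 32.4
```

```bash
python3 -c "
from h import *
to([436.2,150.9,48],84.6)"
```

```text
t 10.825 ee [428.  150.8 182.7] w 32.4 F [0.4 0.5 0.1] q6 -1.16 | shift mm [134.8   0.5   6.6] turn [-0.12  0.65 -0.13]
```

>>> {"api": "carry_out", "payload": {
  "commands": [
    [0.04, 0, 0.002, 0, 0.3, 0],
    [0.04, 0, 0.002, 0, 0.3, 0],
    [0.04, 0, 0.001, 0, 0, 0],
    [0.013, 0, 0, 0, 0, 0],
    [0, 0, 0, 0, 0, 0]
  ]
}}

```text
t: 11.45
ee_pos: [444.1, 151.9, 47.4]
orientation: [0.081, 1.559, -0.073]
ft_force: [-0.6, -0.3, 0.2]
width: 0.4
```

```bash
python3 -c "
from h import *
to([436.2,150.9,48],84.6)
snap('wrist','w4.png');snap('side','d4.png')
a=cv2.imread('pics/w4.png');b=cv2.imread('pics/d4.png')
cv2.imwrite('pics/m4.png',np.hstack([cv2.resize(a,(400,300)),cv2.resize(b[130:310,170:410],(400,300),interpolation=3)]))"
```

```text
t 11.45 ee [444.1 151.9  47.4] w 0.4 F [-0.6 -0.3  0.2] q6 -1.17 | shift mm [-0.7 -1.8 -7.8] turn [-0.21  0.57 -0.34]
```

View pics/m4.png

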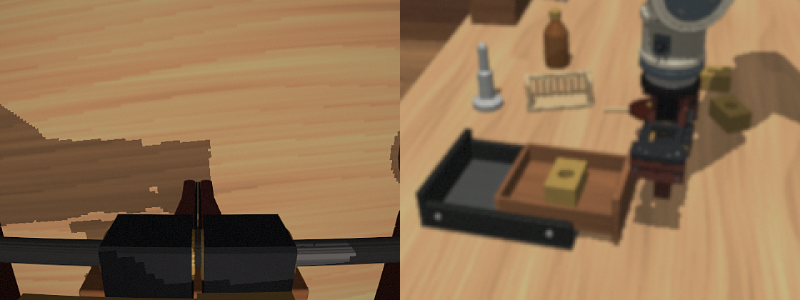

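The left half shows the fingers shut. The right half shows the block sitting flat in the tray at about (565,180), with the fingers in front of the tray panel. Now I press.

>>> {"api": "carry_out", "payload": {
  "commands": [
    [0, -0.001, 0.008, 0, 0.3, 0],
    [0, -0.001, 0.008, 0, 0.2, 0],
    [0, 0, 0.008, 0, 0, 0],
    [0, 0, 0.006, 0, 0, 0],
    [0, 0, 0.006, 0, 0, 0],
    [0, 0, 0.006, 0, 0, 0]
  ]
}}

```text
t: 12.3
ee_pos: [488.5, 146.3, 51.9]
orientation: [0.083, 1.566, -0.071]
ft_force: [-5.4, 2.3, 2.7]
width: 0.4
```

>>> {"api": "carry_out", "payload": {
  "commands": [
    [0, 0, 0.006, 0, 0, 0],
    [0, 0, 0.006, 0, 0, 0],
    [0, 0, 0.006, 0, 0, 0],
    [0, 0, 0.006, 0, 0, 0]
  ]
}}

```text
t: 12.8
ee_pos: [506.1, 143.7, 50.7]
orientation: [0.081, 1.581, -0.073]
ft_force: [-6.3, 2.5, 4.7]
width: 0.7
```

```bash
python3 -c "
from h import *
to([491+68.5-9,145.7-6.5,48],84.6)"
```

```text
t 12.8 ee [506.1 143.7  50.7] w 0.7 F [-6.3  2.5  4.7] q6 -1.24 | shift mm [ 2.1 -0.1 44.7] turn [-0.21 -0.68 -0.28]
```

>>> {"api": "carry_out", "payload": {
  "commands": [
    [0, 0, 0.007, 0, -0.3, 0],
    [0, 0, 0.007, 0, -0.3, 0],
    [0, 0, 0.006, 0, 0, 0],
    [0, 0, 0.006, 0, 0, 0],
    [0, 0, 0.006, 0, 0, 0],
    [0, 0, 0.005, 0, 0, 0]
  ]
}}

```text
t: 13.55
ee_pos: [530.2, 139.8, 48.0]
orientation: [0.078, 1.599, -0.077]
ft_force: [-8.0, 1.8, 5.9]
width: 0.9
```

```bash
python3 -c "
from h import *
to([491+68.5-9,145.7-6.5,48],84.6)"
```

```text
t 13.55 ee [530.2 139.8  48. ] w 0.9 F [-8.   1.8  5.9] q6 -1.25 | shift mm [-0.6  1.4 20.3] turn [-0.21 -1.69  0.04]
```

>>> {"api": "carry_out", "payload": {
  "commands": [
    [0, 0, 0.006, 0, -1, 0],
    [0, 0, 0.006, 0, -1, 0],
    [0, 0, 0.006, 0, -0.5, 0],
    [0, 0, 0.005, 0, 0, 0]
  ]
}}

```text
t: 14.05
ee_pos: [543.1, 137.6, 46.0]
orientation: [0.073, 1.576, -0.081]
ft_force: [-10.0, 2.3, 7.1]
width: 0.1
```

```bash
python3 -c "
from h import *
to([491+68.5-9,145.7-6.5,48],84.6)"
```

```text
t 14.05 ee [543.1 137.6  46. ] w 0.1 F [-10.    2.3   7.1] q6 -1.24 | shift mm [-2.   2.3  7.2] turn [-0.2  -0.35  0.29]
```

Near the stop now, so I go on in small steps and watch for a sharp rise in force.

>>> {"api": "carry_out", "payload": {
  "commands": [
    [0, 0, 0.005, 0, -0.4, 0],
    [0, 0, 0.005, 0, 0, 0]
  ]
}}

```text
t: 14.3
ee_pos: [547.0, 136.7, 45.1]
orientation: [0.071, 1.581, -0.082]
ft_force: [-19.4, 6.0, 15.2]
width: 0.4
```

>>> {"api": "carry_out", "payload": {
  "commands": [
    [0, 0, 0.005, 0, -0.3, 0],
    [0, 0, 0.005, 0, 0, 0]
  ]
}}

```text
t: 14.55
ee_pos: [546.3, 135.9, 43.7]
orientation: [0.069, 1.598, -0.085]
ft_force: [-17.8, 5.6, 13.3]
width: 0.6
```

Force jumped from 10 to 19 N and the motion stalled, which looks like the stop. I retract straight back.

>>> {"api": "carry_out", "payload": {
  "commands": [
    [0, 0, -0.008, 0, 0, 0],
    [0, 0, -0.012, 0, 0, 0],
    [0, 0, -0.03, 0, 0, 0],
    [0, 0, -0.04, 0, 0, 0],
    [0, 0, 0, 0, 0, 0]
  ]
}}

```text
t: 15.18
ee_pos: [452.8, 144.8, 46.0]
orientation: [0.069, 1.6, -0.086]
ft_force: [0.1, -0.2, 0.1]
width: 0.3
```

```bash
python3 -c "
from h import *
to([450,150,150],84.6)
snap('side','d5.png');snap('scene','s5.png')
b=cv2.imread('pics/d5.png');a=cv2.imread('pics/s5.png')
cv2.imwrite('pics/m5.png',np.hstack([cv2.resize(a[130:310,250:430],(400,400),interpolation=3),cv2.resize(b[150:300,170:320],(400,400),interpolation=3)]))
c,s=np.cos(-.0945),np.sin(-.0945)
w=lambda x,y,z:[660.2+c*x-s*y,129.7+s*x+c*y,z]
f=400/180
print(((proj('s5.png',[w(-111,-71,85),w(-111,71,85),w(61,-71,57),w(61,71,57)])-[250,130])*f).round())"
```

```text
t 15.175 ee [452.8 144.8  46. ] w 0.3 F [ 0.1 -0.2  0.1] q6 -1.19 | shift mm [-103.9    3.7   -6.4] turn [-0.21 -1.71  0.69]
[[103. 133.]
 [237. 112.]
 [142. 297.]
 [284. 270.]]
```

View pics/m5.png

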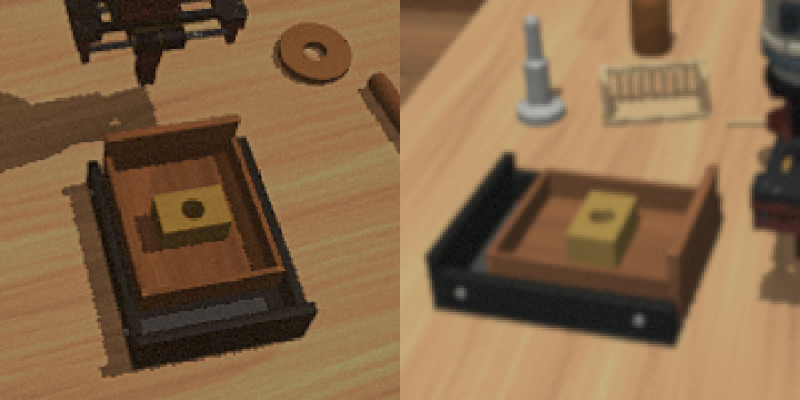

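Both views show the tray held. Its panel top corners at about (104,135) and (239,117) match the predicted latched position, and the block lies flat inside. I back the arm off a little and check that nothing moves before handing in.

>>> {"api": "carry_out", "payload": {
  "commands": [
    [-0.03, 0, -0.005, 0, 0, 0],
    [-0.03, 0, 0, 0, 0, 0],
    [0, 0, 0, 0, 0, 0],
    [0, 0, 0, 0, 0, 0],
    [0, 0, 0, 0, 0, 0],
    [0, 0, 0, 0, 0, 0]
  ]
}}

```text
t: 16.02
ee_pos: [458.6, 146.3, 106.5]
orientation: [0.072, 1.592, -0.086]
ft_force: [-0.8, -0.5, 0.1]
width: 0.2
```

```bash
python3 -c "
from h import *
snap('scene','s6.png'); a=cv2.imread('pics/s5.png',0);b=cv2.imread('pics/s6.png',0)
a,b=[cv2.GaussianBlur(i,(5,5),0) for i in (a,b)]
d=cv2.absdiff(a,b);print('tray',d[195:300,300:395].max(),'left (bystanders)',d[140:350,95:250].max())
o=ctrl.get_obs();print(o['t'],o['ee_pos'],o['ft_force'].round(1))
c=cv2.imread('pics/s0.png') if 0 else cv2.GaussianBlur(cv2.imread('pics/scene0.png',0),(5,5),0)
print('since start: arbor..oiler',cv2.absdiff(c,b)[280:345,105:250].max(),'hammer',cv2.absdiff(c,b)[160:235,410:480].max(),'disk/balcony',cv2.absdiff(c,b)[195:300,178:235].max(),'wheel',cv2.absdiff(c,b)[140:168,374:408].max())
print(ctrl.close_job())"
```

```text
tray 4 left (bystanders) 53
16.075 [458.5852034  146.27035819 106.4891757 ] [-0.2  0.5  0.6]
since start: arbor..oiler 10 hammer 10 disk/balcony 47 wheel 9
the job is handed in; nothing more can be done
None
```

The brass block farthest to the robot's right is in the tray, and the tray is pressed in and latched. I handed the job in at 16 s of the 53 s allowed, with the arm clear of everything.

- **Setting down:** I lowered the block onto the tray floor while still gripping it. The vertical force on the gripper went from about -6.7 N to about 0 before I let go, so the tray was carrying it.
- **Pressing in:** I pushed the front panel once with closed fingers. The force rose from about 11 N to 21 N horizontally (sideways push) and the motion stalled, which I took as the end stop. Then I backed straight off.
- **Latch check:** The tray's front panel edge matched the position predicted for a latched tray to within a few pixels. The block lay flat inside, and the tray area did not change between two pictures about 0.9 s apart.
- **Bystanders:** The areas around the arbor, oiler, hammer and wheel looked unchanged since the start. The area around the disk and balcony did differ (by 47 of 255 grey levels), and part of the area left of the dock also changed between the last two pictures (by 53). I think both come from the arm's moving shadow, because nothing touched that area, but I didn't check this separately.

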